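# Clamp a plaster cast and hold the recessed zero button down with a stylus

### The job

Get the cast fixture ready for zeroing: swing the raised arm of the toggle clamp over its centre so that its pad presses down on the plaster cast in the nest. Then, leaving the clamp shut, take the stylus out of its stand, put its tip through the small round hole in the top of the control box and press the recessed button fully down. Finish still gripping the stylus and holding the button down; do not press the button before the cast is clamped, and leave the other things on the worktop where they are.

Things in the scene. Friction and masses are not known exactly. Their poses are not given: they have to be found in the camera images.
- fixture: aluminium base plate 180 x 104 x 14 mm, bolted down, carrying the nest and the toggle clamp. Origin: on the worktop, 5 mm to +x of the plate's centre; its z is up, its x points from the nest to the clamp's hinge.
- nest (a point): centre of the nest floor, 14 mm above the worktop, 35 mm to -x of the fixture's origin; low steel rails, 7 mm high, surround the cast.
- cast: loose white plaster dental cast (upper and lower jaw in bite), 56 x 65 x 50 mm, 145 g, standing in the nest; origin at the centre of its underside. Its flat top is 64 mm above the worktop.
- clamp_hinge (a point): axis of the clamp's arm, 88 mm above the worktop, 35 mm to +x of the fixture's origin, between two steel cheeks whose tops are 100 mm above the worktop. The axis lies along the fixture's y. The point's axes are the fixture's.
- clamp_swing (a joint): arm angle, rad: 0 = open, standing up and leaning 0.33 rad back past vertical, away from the cast (fixture +x); grows as it swings over and down; 1.9 = level along fixture -x, pad on the cast (2.05 with no cast). A spring opens it before mid swing (0.95); past that it snaps shut and stays, pad pressing about 6 N. Needs 5 to 7 N at the knob; damped: push at 0.15 m/s at most.
- clamp_knob (a point): centre of the black ball knob, 24 mm across, at the free end of the clamp arm, 108 mm from the hinge axis; the arm between is a steel bar 12 mm wide and 10 mm thick. Open, it is about 190 mm above the worktop. It can be gripped, or pushed from behind (from the fixture's +x side) with shut fingers.
- clamp_arm: the swinging clamp arm: steel bar with the black ball knob at its end and, 70 mm from the hinge axis, a spindle with a round black rubber pad, 22 mm across, under it. Origin on the hinge axis.
- control_box: white box 80 x 100 x 55 mm on a grey plinth 88 x 108 x 8 mm, fixed, with a small dark display and a round hole in its top; origin at the centre of its underside.
- aperture (a point): centre of the mouth of the round hole, 14 mm across, in the flat top of the control box, 55 mm above the worktop, at x = -12 mm, y = +24 mm in the box's frame; a thin steel ring edges it. The hole goes straight down.
- button_travel (a joint): travel of the recessed button, m: 0 = up, its top 18 mm below the hole's mouth; 0.005 = fully down (hard stop), its top 23 mm below the mouth. Sprung: 2 N to start, 5 N to hold fully down.
- button: flat grey top of the button, 11.6 mm across, at the bottom of the hole; origin at the centre of its upper face.
- stand: square aluminium block 44 x 44 mm, 62 mm high, on a dark foot 80 x 80 x 8 mm, fixed; origin at the centre of its underside.
- stand_mouth (a point): centre of the mouth of the upright hole in the stand's top, 62 mm above the worktop, hole 9 mm across.
- stylus: loose steel stylus, 40 g, 117 mm long, upright in the stand: shaft 6 mm across, 55 mm long, above it a ribbed aluminium grip 16 mm across, 62 mm long, whose shoulder rests on the stand. Origin: the tip (lower end); z points up along the grip. The grip is 55 to 117 mm above the tip: 62 to 124 mm above the worktop in the stand.
- jar: bystander: white powder jar with dark lid, 50 mm across, 58 mm high; origin under its centre.
- wheel_box: bystander: flat clear-lidded box of polishing wheels 36 x 50 x 16 mm; origin under its centre.
- dish: bystander: small pale eight-sided glass dish 33 mm across, 27 mm high; origin under its centre.
- tin: bystander: round flat tin 64 mm across, 22 mm high; origin under its centre.
- tweezers: bystander: steel tweezers 12 x 123 x 9 mm lying on the worktop; origin under its centre.

How it is judged:
By the outcome, as a careful person would: the job done as asked, in the order asked, and still so for the second after the job is handed in, while the arm keeps its last pose, push and grip.
It also fails if it takes over 50 s, if anything falls off the work surface, if the arm or the gripper's body presses on something with over 40 N, if the wrist force passes 120 N, or if a joint passes its speed limit or range.

### The arm

A 6-joint arm with a two-finger parallel gripper is mounted at the origin on a cart in front of the work surface, level with it; the furniture and walls round the work are solid. World frame = base frame: x ahead of the robot, y to its left, z up, the work surface at z = 0. Lengths are in mm, angles in rad, forces in N, time in s.
With the tool pointing down it reaches from about 300 to 825 mm from the base axis. Payload 5.4 kg.
Tool frame: the origin (TCP) lies between the finger pads; the fingertips stand 8 mm ahead of it and the grasp point (between the pads) lies 11 mm behind it; z points along the fingers, y is the line along which they close (so a half turn about z gives the same grasp; the last joint's range is limited). The gripper opens to 92 mm and grips with 3 to 60 N. Pads are 20 mm wide; open, the fingers measure 128 mm over their backs; the gripper's body (75 mm by 189 mm) begins 69 mm behind the grasp point.
Start: joints at [0.952, 0.158, 1.597, -0, 1.386, -0.21], TCP at [228.575, 527.598, 222.601] pointing down, gripper open.
Joint ranges: [-2.91, 2.91], [-0.94, 2.29], [0.18, 2.7], [-1.29, 4.43], [0.17, 2.64], [-3, 3]. Speed limits (rad/s): [2.57, 2.57, 3.14, 3.14, 3.14, 3.14].

### API

Orientations are given as a unit quaternion [x, y, z, w].
In Python, from workcell import arm gives the robot as it stands. The module is installed in compiled form; this text tells all that it offers.
- The arm moves only by the shell command python3 -m crank 'ROWS'. ROWS is a JSON list of rows, 1 to 8 of them, each of 7 numbers: dx, dy, dz in mm, then a rotation vector rx, ry, rz in rad, then the finger opening in mm; each row is the pose to reach, as a shift and turn from the pose commanded when the command began, along the tool's axes at that moment; what a row does not reach only later rows make up. A row lasts 1/8 s, in which the tool goes at most 62.5 mm and 0.188 rad, less where a joint would pass 70% of its speed; a pose out of reach is approached as far as the arm can. The fingers move at their own pace and stop on an object; the grip force is fixed at half the most. Time passes only in rows, so rows that do not move let the fingers close. It prints the time, the measured TCP pose, the force, the opening and the grip force at its end.
- arm.state(): the state, without advancing time (a new reading comes with each control period).
- arm.snapshot(name): name is "scene" or "side" or "wrist"; returns the picture (384x512x3 uint8, red, green, blue); there is no depth.
- arm.get_calibration(name): a dict with "fx", "fy", "cx", "cy" (pixels), "extrinsics" (4x4, takes a point from world to camera coordinates). Camera axes: x right, y up, looking along -z (the intrinsics and any distortion apply to the point x, -y, -z); pixel columns grow to the right and rows downward; lengths in mm; the calibration is good to about 2 mm. A picture is of the moment at which its call begins: read the wrist's pose just before it. get_calibration takes no time and is no camera call; for the wrist camera it gives the pose at the moment of the call.
- arm.hand_in(): hands the job in; it is judged then, once.
The state is a dict: "clock": time; "joint_pos": joint angles; "dq": joint speeds; "joint_torque": joint torques, N m; "tool_pos": TCP position; "tcp_rot": TCP orientation; "ft_force": force on the tool from outside, world axes, zero at the start; "ft_torque": the same for the moment, N m; "width": finger opening in mm; "gripper_force": force on a finger pad.
Only numpy, scipy, OpenCV 4.12 (cv2) and the standard library are available. Lean on these libraries where they do the work, as an engineer would, in place of code of your own. Each camera call takes 0.05 s, during which the arm holds its last target. There are 200 camera calls.

## Working session

There is one attempt and no reset: what is moved stays moved. The work goes in short steps, Python scripts to look and compute and a shell command to move; the robot and the scene stay as the last step left them, time stands still between calls to the robot, and variables do not carry over. Pictures are saved under pics/ and viewed, at most 10 in all, crops included, and the job is handed in when it is done.

```bash
mkdir -p pics; cat > h.py <<'E'
import numpy as np, cv2
from workcell import arm
from scipy.spatial.transform import Rotation as R
def snap(n,f):
    c=arm.get_calibration(n); im=arm.snapshot(n); cv2.imwrite(f'pics/{f}.png',im[:,:,::-1]); np.save(f'pics/{f}.npy',{k:np.array(v) for k,v in c.items()},allow_pickle=True); return im,c
def load(f): return np.load(f'pics/{f}.npy',allow_pickle=True).item()
def ray(c,u,v):
    E=np.array(c['extrinsics']); d=np.array([(u-c['cx'])/c['fx'],-(v-c['cy'])/c['fy'],-1.])
    return -E[:3,:3].T@E[:3,3], E[:3,:3].T@d
def atz(c,u,v,z):
    o,d=ray(c,u,v); return o+d*(z-o[2])/d[2]
def tri(*obs):
    A=np.zeros((3,3));b=np.zeros(3)
    for c,u,v in obs:
        o,d=ray(c,u,v); d=d/np.linalg.norm(d); P=np.eye(3)-np.outer(d,d); A+=P;b+=P@o
    p=np.linalg.solve(A,b); return p,[np.linalg.norm((np.eye(3)-np.outer(d/np.linalg.norm(d),d/np.linalg.norm(d)))@(p-o)) for o,d in [ray(*x) for x in obs]]
def proj(c,p):
    q=np.array(c['extrinsics'])@np.r_[p,1]; return np.array([c['cx']+c['fx']*q[0]/-q[2], c['cy']+c['fy']*q[1]/q[2]])
def tool(p):  # world point -> shift in current tool axes
    s=arm.state(); return R.from_quat(s['tcp_rot']).inv().apply(np.array(p)-s['tool_pos'])
E
python3 - <<'E'
from h import *
ims=[]
for n in ('scene','side','wrist'):
    im,c=snap(n,n+'0'); ims.append(im); print(n,{k:np.round(v,2).tolist() for k,v in c.items()})
a=np.hstack([cv2.resize(i,(400,300)) for i in ims[:2]]); w=np.hstack([cv2.resize(ims[2],(400,300)),0*cv2.resize(ims[2],(400,300))])
cv2.imwrite('pics/all0.png',np.vstack([a,w])[:,:,::-1]); print(arm.state())
E
```

```text
scene {'fx': 382.2, 'fy': 382.2, 'cx': 261.89, 'cy': 191.79, 'extrinsics': [[-0.47, -0.88, 0.02, 216.8], [0.35, -0.17, 0.92, -326.36], [-0.81, 0.44, 0.39, -1141.25], [0.0, 0.0, 0.0, 1.0]]}
side {'fx': 412.23, 'fy': 412.23, 'cx': 248.59, 'cy': 186.02, 'extrinsics': [[0.94, -0.35, -0.03, -493.67], [0.2, 0.49, 0.85, -206.29], [-0.28, -0.8, 0.53, -1207.78], [0.0, 0.0, 0.0, 1.0]]}
wrist {'fx': 330.43, 'fy': 330.43, 'cx': 255.67, 'cy': 195.05, 'extrinsics': [[0.4, 0.92, -0.0, -575.49], [-0.89, 0.38, -0.26, 30.99], [-0.24, 0.1, 0.97, -389.0], [0.0, 0.0, 0.0, 1.0]]}
{'clock': 0.15, 'joint_pos': array([ 9.51919930e-01,  1.58937727e-01,  1.59790975e+00, -3.24296948e-06,
        1.38620960e+00, -2.10111218e-01]), 'dq': array([ 6.87459860e-04, -2.25980961e-03, -2.49306574e-03, -8.91470309e-04,
       -2.28897416e-03,  8.01399381e-05]), 'joint_torque': array([ 6.29564802e-04, -3.85917127e+01, -3.22433603e+01,  7.02412217e-02,
        3.50822008e-02, -1.09691841e-04]), 'tool_pos': array([228.29893815, 527.22772326, 221.84294374]), 'tcp_rot': array([ 2.02962292e-01,  9.79186281e-01, -6.70848358e-04, -2.93421652e-04]), 'ft_force': array([-0.12799294,  0.46440886, -0.16410393]), 'ft_torque': array([-0.05762158, -0.04030816,  0.01794295]), 'gripper_force': 0.0, 'width': 91.71028409899505}
```

View pics/all0.png

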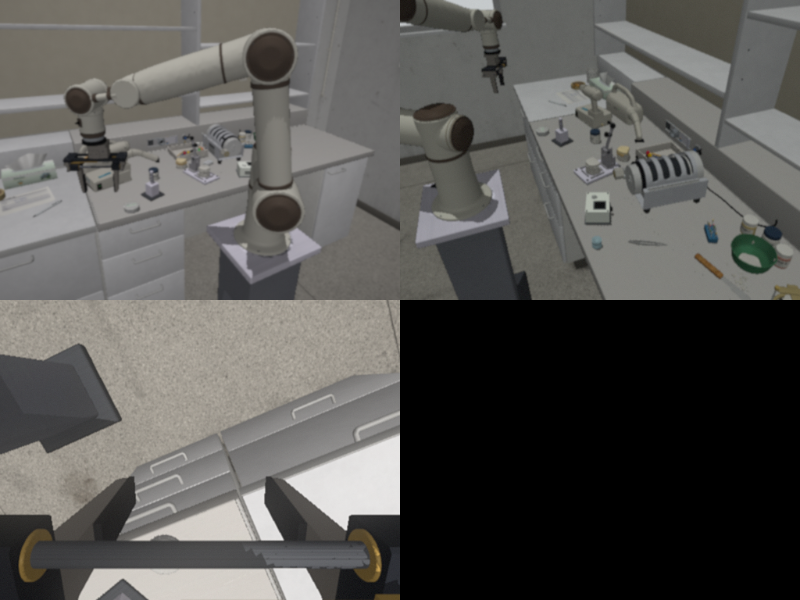

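The overview shows the stand (scene ≈ (195,243), side ≈ (207,169)), fixture (side ≈ (256,211)) and control box (side ≈ (252,265)). Enlarging both views.

```bash
python3 - <<'E'
import cv2
a=cv2.imread('pics/side0.png')[145:295,185:385]; cv2.imwrite('pics/sidec.png',cv2.resize(a,None,fx=4,fy=4,interpolation=cv2.INTER_CUBIC))
b=cv2.imread('pics/scene0.png')[165:285,160:360]; cv2.imwrite('pics/scenec.png',cv2.resize(b,None,fx=4,fy=4,interpolation=cv2.INTER_CUBIC))
E
```

```text
(no output)
```

View pics/sidec.png

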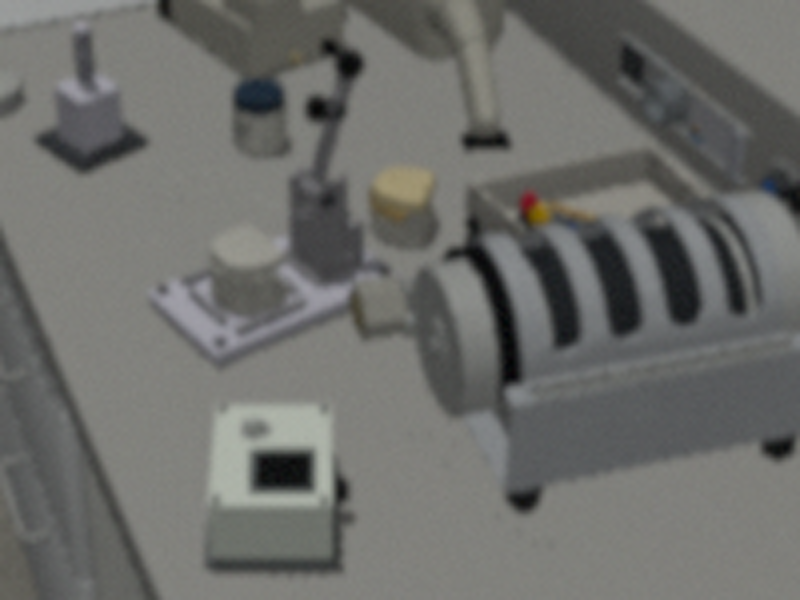

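View pics/scenec.png

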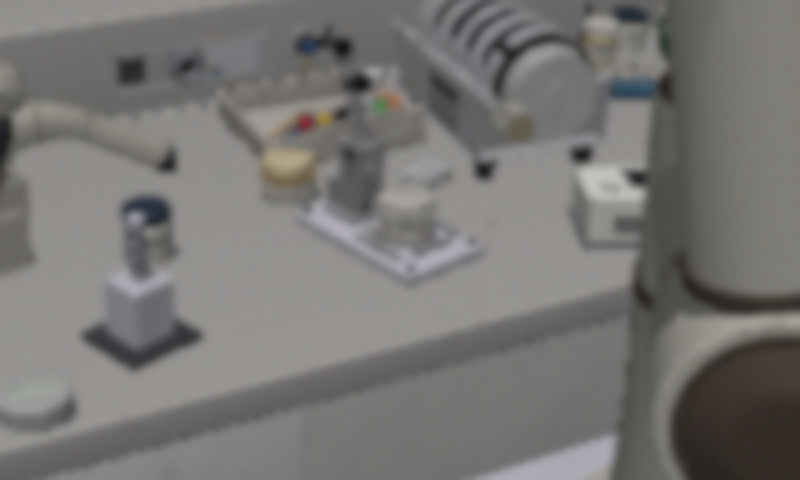

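Side crop (4x, offset 185,145): stylus top (82,27), stand top centre (88,88), plate corners (150,295), (220,362), cast top (247,243), knob (348,63), hole (257,428). Scene crop (4x, offset 160,165): stylus top (137,215), stand top (140,280), knob (357,82), plate corners (303,218), (408,283), (483,247), cast top (405,198).

```bash
python3 - <<'E'
from h import *
S=load('side0');C=load('scene0')
s=lambda x,y:(S,185+x/4,145+y/4); c=lambda x,y:(C,160+x/4,165+y/4)
np.set_printoptions(precision=1,suppress=True)
for n,a,b in [('stylus top',(82,27),(137,215)),('stand top',(88,88),(140,280)),('knob',(348,63),(357,82)),('cast',(247,243),(405,198))]:
    print(n,*tri(s(*a),c(*b)))
print('plate side',[atz(*s(*p),14)[:2] for p in [(150,295),(220,362),(290,238)]])
print('plate scene',[atz(*c(*p),14)[:2] for p in [(303,218),(408,283),(483,247)]])
print('hole',atz(*s(257,428),55), 'box top corners',[atz(*s(*p),55)[:2] for p in [(220,405),(333,405),(333,508),(210,502)]])
print('jar,dish,tin',atz(*s(262,150),0),atz(*s(0,95),22))
print(R.from_quat(arm.state()['tcp_rot']).as_matrix())
E
```

```text
stylus top [463.4 270.8 123. ] [np.float64(0.36835591599487183), np.float64(0.36835591599489237)]
stand top [463.6 271.6  58.6] [np.float64(1.2414676449470845), np.float64(1.2414676449470772)]
knob [599.6  -3.1 171.6] [np.float64(20.655191051862715), np.float64(20.65519105186288)]
cast [511.8 -22.9  57.1] [np.float64(3.1874599669313954), np.float64(3.1874599669312476)]
plate side [array([437.8,   1.2]), array([ 461.7, -100.9]), array([571.4,  34. ])]
plate scene [array([587. ,  53.8]), array([419.6,  20.2]), array([450.5, -82. ])]
hole [ 445.9 -227.2   55. ] box top corners [array([ 430.5, -195. ]), array([ 503.1, -224.3]), array([ 464.2, -317.8]), array([ 392.8, -283.3])]
jar,dish,tin [607.4 198.7   0. ] [396.9 358.5  22. ]
[[-0.9  0.4 -0. ]
 [ 0.4  0.9 -0. ]
 [ 0.  -0.  -1. ]]
```

Stylus/stand triangulate consistently: (463,271), top z≈123. Approximate fixture yaw ≈ 0.21, hinge near (576,-21), hole near (446,-227). I'll refine with the wrist camera, first over the stand on the way.

```bash
python3 -m crank '[[-318,-142,-40,0,0,0,92],[-318,-142,-40,0,0,0,92],[-318,-142,-40,0,0,0,92],[-318,-142,-40,0,0,0,92],[-318,-142,-40,0,0,0,92],[-318,-142,-40,0,0,0,92],[-318,-142,-40,0,0,0,92],[-318,-142,-40,0,0,0,92]]'
python3 - <<'E'
from h import *
im,c=snap('wrist','w1')
print(arm.state()['tool_pos'], [proj(c,p) for p in [(463,271,124),(463,271,62)]])
E
```

```text
clock: 1.15
tool_pos: [463.3, 271.2, 262.2]
tcp_rot: [0.203, 0.979, -0.0, -0.001]
ft_force: [0.6, 0.1, -0.2]
width: 91.6
gripper_force: 0.0
[463.04904259 271.62237315 262.17450203] [array([253.89230811, 185.10609449]), array([254.15589929, 172.21989063])]
```

```bash
python3 - <<'E'
from h import *
# shift to look at fixture: yaw so tool y = fixture y
yaw=0.21; ty=np.array([-np.sin(yaw),np.cos(yaw)])
s=arm.state(); M=R.from_quat(s['tcp_rot']).as_matrix()
print(M[:2,1], 'rz', -(np.arctan2(ty[1],ty[0])-np.arctan2(M[1,1],M[0,1])), tool([500,-40,300]), s['joint_pos'])
E
```

```text
[0.39651645 0.91802756] rz -0.6177191396839112 [-157.44776788 -271.4379425   -37.89840049] [ 3.05008954e-01  3.47759472e-02  1.65150099e+00  4.19882621e-04
  1.45627044e+00 -8.58116261e-01]
```

```bash
python3 -m crank '[[-157,-271,-38,0,0,-0.62,92],[-157,-271,-38,0,0,-0.62,92],[-157,-271,-38,0,0,-0.62,92],[-157,-271,-38,0,0,-0.62,92],[-157,-271,-38,0,0,-0.62,92],[-157,-271,-38,0,0,-0.62,92],[-157,-271,-38,0,0,-0.62,92],[-157,-271,-38,0,0,-0.62,92]]'
python3 - <<'E'
from h import *
im,c=snap('wrist','w2')
print(arm.state()['tool_pos'])
a=cv2.imread('pics/w1.png')[90:290,156:356]; b=im[:,:,::-1]
cv2.imwrite('pics/v1.png',np.hstack([cv2.resize(a,(340,340)),cv2.resize(b,(453,340))])) 
E
```

```text
clock: 2.2
tool_pos: [500.0, -38.6, 300.3]
tcp_rot: [-0.106, 0.994, 0.0, -0.0]
ft_force: [0.5, 0.1, -0.1]
width: 91.9
gripper_force: 0.0
[500.03674052 -38.46376703 300.31731383]
```

View pics/v1.png

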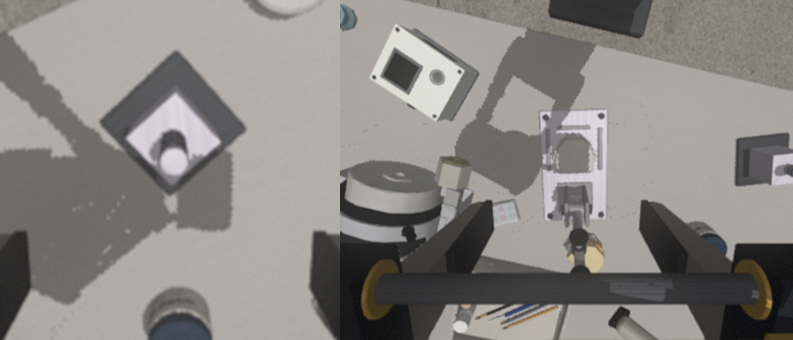

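Left: stylus top at w1 px ≈ (258,184), stand square around it. Right (w2): plate corners px ≈ (226,124), (300,124), (302,251), (230,251); hole ≈ (110,88); black balls at ≈ (270,269) and (271,303). A second wrist view will give heights.

```bash
python3 -m crank '[[60,-80,0,0,0,0,92],[60,-80,0,0,0,0,92],[60,-80,0,0,0,0,92],[60,-80,0,0,0,0,92]]'
python3 - <<'E'
from h import *
im,c=snap('wrist','w3')
print(arm.state()['tool_pos'])
a=cv2.imread('pics/w2.png'); b=im[:,:,::-1]
f=lambda i,y,x,h,w,k:cv2.resize(i[y:y+h,x:x+w],None,fx=k,fy=k,interpolation=cv2.INTER_CUBIC)
L=np.vstack([f(a,110,215,200,100,3)]); 
print(proj(c,(610,-13,190)),proj(c,(576,-21,88)),proj(c,(446,-227,55)))
# left: w2 fixture (x3, off 215,110); right: w3 full
Rr=cv2.resize(b,(480,360)); box=f(a,30,30,120,150,2)
col=np.zeros((600,480,3),np.uint8); col[:360]=Rr; col[360:600,:300]=box
cv2.imwrite('pics/v2.png',np.hstack([L,col]))
E
```

```text
clock: 2.75
tool_pos: [458.7, -129.6, 300.6]
tcp_rot: [-0.106, 0.994, 0.0, 0.0]
ft_force: [0.0, -0.5, 0.4]
width: 91.6
gripper_force: 0.0
[ 458.80454737 -129.51334678  300.55647854]
[338.73969594 361.16256886] [320.31710096 277.43000526] [179.63275863 137.93696229]
```

View pics/v2.png

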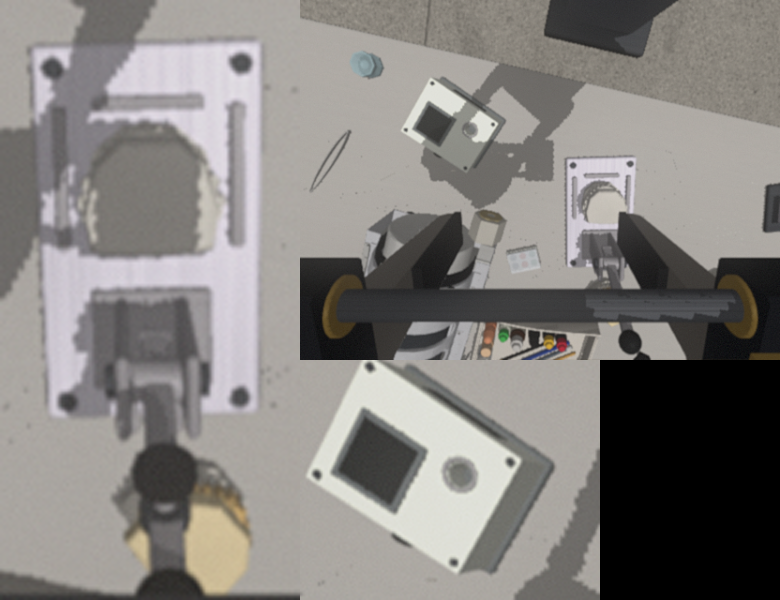

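w2: plate corners px (225,125),(302,124),(301,247),(232,248), hole (109.5,87), pad (270,267), knob partly hidden at (272,~309). w3: hole (181.3,138.7), knob (352,363.7).

```bash
python3 - <<'E'
from h import *
np.set_printoptions(precision=1,suppress=True)
W1,W2,W3,S,C=[load(k) for k in('w1','w2','w3','side0','scene0')]
# refine with image code: hole ring centre in w2,w3; stylus top in w1
pc=[atz(W2,*p,14) for p in [(225,125),(302.3,124),(301,246.7),(231.7,248.3)]]
print('plate',[p[:2] for p in pc], 'len',np.linalg.norm(pc[0]-pc[1]),np.linalg.norm(pc[1]-pc[2]))
m=np.mean(pc,0); ux=((pc[2]+pc[3])-(pc[0]+pc[1])); yaw=np.arctan2(ux[1],ux[0]); d=np.array([np.cos(yaw),np.sin(yaw),0])
o=m+5*d; h=o+35*d; print('yaw',yaw,'org',o,'hinge',h,'knob pred',h+35*d+[0,0,88-14+102])
print('knob w3+side',*tri((W3,352,363.7),(S,272,160.75)),'w3+w2',*tri((W3,352,363.7),(W2,271.7,309)))
print('hole',*tri((W2,109.5,87),(W3,181.3,138.7)),atz(W2,109.5,87,55),atz(W3,181.3,138.7,55))
print('stylus w1+side',*tri((W1,257.8,184.1),(S,205.5,151.75)),atz(W1,257.8,184.1,124),*tri((W1,257.8,184.1),(C,194.25,218.75)))
E
```

```text
plate [array([463.3, -87.9]), array([440.4,  12. ]), array([611.5,  53.7]), array([635.4, -45.1])] len 102.56850473469645 176.12864629489323
yaw 0.2416151739905481 org [542.5 -15.6  14. ] hinge [576.5  -7.2  14. ] knob pred [610.5   1.1 190. ]
knob w3+side [609.6   0.5 189.9] [np.float64(0.45436319658739316), np.float64(0.4543631965876028)] w3+w2 [606.8  -0.7 192.8] [np.float64(0.9445347283404728), np.float64(0.9445347283403828)]
hole [ 446.1 -224.5   56.8] [np.float64(0.1372326413763251), np.float64(0.1372326413762986)] [ 446.  -225.1   55. ] [ 446.5 -224.9   55. ]
stylus w1+side [464.3 274.5 121.4] [np.float64(0.13678147812700056), np.float64(0.13678147812694935)] [463.6 274.7 124. ] [463.2 272.7 123. ] [np.float64(1.9723399835570468), np.float64(1.9723399835571247)]
```

Hinge (576.5,-7,88), yaw 0.24, knob (610,1,190) agrees with the model; hole (446,-225,55–57), stylus (464,274.5). Going to grip the knob.

```bash
python3 -m crank '[[-60,33,0,0,0,-0.03,80],[-120,66,0,0,0,-0.03,80],[-175,96,0,0,0,-0.03,80],[-175,96,0,0,0,-0.03,80],[-175,96,50,0,0,-0.03,80],[-175,96,100,0,0,-0.03,80],[-175,96,122,0,0,-0.03,80],[-175,96,122,0,0,-0.03,80]]' && python3 -m crank '[[0,0,0,0,0,0,10],[0,0,0,0,0,0,10],[0,0,0,0,0,0,10],[0,0,0,0,0,0,10],[0,0,0,0,0,0,10],[0,0,0,0,0,0,10]]'
python3 - <<'E'
from h import *
snap('side','s1'); im=cv2.imread('pics/s1.png')[120:270,195:345]; cv2.imwrite('pics/s1c.png',cv2.resize(im,None,fx=4,fy=4,interpolation=cv2.INTER_CUBIC))
E
```

```text
clock: 3.8
tool_pos: [607.6, 0.4, 176.5]
tcp_rot: [-0.121, 0.993, 0.001, -0.002]
ft_force: [-0.3, -0.3, 0.6]
width: 80.0
gripper_force: 0.0
clock: 4.55
tool_pos: [609.2, 0.2, 178.6]
tcp_rot: [-0.12, 0.993, 0.001, -0.0]
ft_force: [-0.4, 1.9, 2.5]
width: 22.1
gripper_force: 30.3
```

View pics/s1c.png

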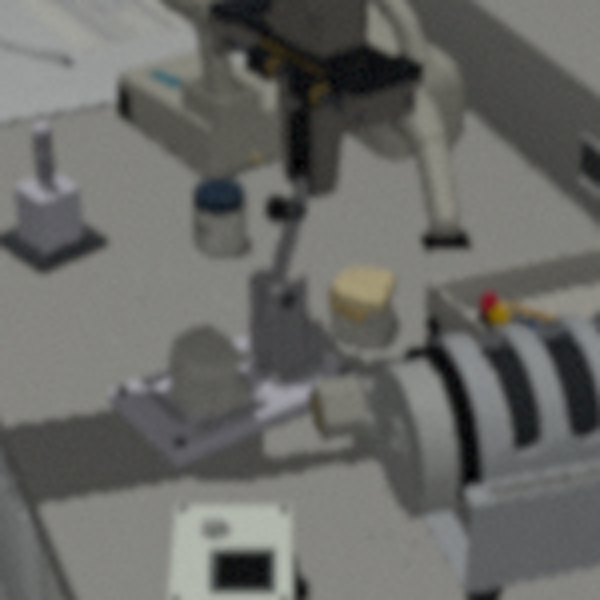

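The fingers (crop ≈ (315,150)) hold the knob (width 22 mm, 30 N); the pad is at (285,207) below. Swinging along the arc.

```bash
python3 -m crank '[[6,0,-2,0,0,0,10],[17,0,-4.4,0,0,0,10],[26,0,-5.5,0,0,0,10],[35,0,-5.8,0,0,0,10],[44,0,-5.5,0,0,0,10],[53,0,-4.4,0,0,0,10],[61.5,0,-2.5,0,0,0,10],[70,0,0,0,0,0,10]]' && python3 -m crank '[[8.2,0,3.3,0,0,0,10],[16.3,0,7.1,0,0,0,10],[24,0,11.7,0,0,0,10],[31.2,0,16.9,0,0,0,10],[38,0,22.7,0,0,0,10],[44.3,0,29,0,0,0,10],[50,0,36,0,0,0,10],[55.3,0,42.9,0,0,0,10]]'; python3 -c "
from h import *
s=arm.state();p=np.array(s['tool_pos'])+[0,0,11];print(p,108-np.hypot((p[:2]-[576.5,-7.2])@[.971,.239],p[2]-88),s['ft_force'])"
```

```text
clock: 5.6
tool_pos: [542.8, -16.1, 180.2]
tcp_rot: [-0.12, 0.993, 0.001, 0.003]
ft_force: [2.9, 5.7, 3.7]
width: 22.1
gripper_force: 30.0
clock: 6.6
tool_pos: [485.8, -30.0, 135.2]
tcp_rot: [-0.12, 0.993, 0.001, -0.002]
ft_force: [-3.7, 1.7, 0.2]
width: 22.0
gripper_force: 30.0
[485.81016517 -30.01055812 146.18599554] -2.1363728451298414 [-3.71634902  1.6597383   0.22072534]
```

Well past centre (the arm now pulls toward closing). Release and retreat.

```bash
python3 -m crank '[[0,0,0,0,0,0,70],[0,0,0,0,0,0,70],[0,0,0,0,0,0,70],[0,0,0,0,0,0,70],[0,0,-50,0,0,0,70],[0,0,-100,0,0,0,70],[60,0,-140,0,0,0,70],[90,0,-140,0,0,0,70]]'
python3 - <<'E'
from h import *
im,c=snap('wrist','w4'); a=im[:,:,::-1][80:340,170:340]
j,c2=snap('side','s2'); b=j[:,:,::-1][170:270,205:305]
cv2.imwrite('pics/v4.png',np.hstack([cv2.resize(a,None,fx=2,fy=2),cv2.resize(b,(400,520))]))
# shift to above stylus
s=arm.state(); print(s['joint_pos']); print('stylus',tool([464,274.5,190]))
E
```

```text
clock: 7.6
tool_pos: [400.5, -52.6, 278.8]
tcp_rot: [-0.121, 0.993, -0.002, 0.002]
ft_force: [0.2, -0.2, 0.1]
width: 70.0
gripper_force: 0.0
[-4.32789345e-01 -3.53301049e-01  1.96437227e+00 -5.83202170e-04
  1.52717342e+00 -2.24317056e+00]
stylus [-140.43291406  302.50374672   86.76767684]
```

View pics/v4.png

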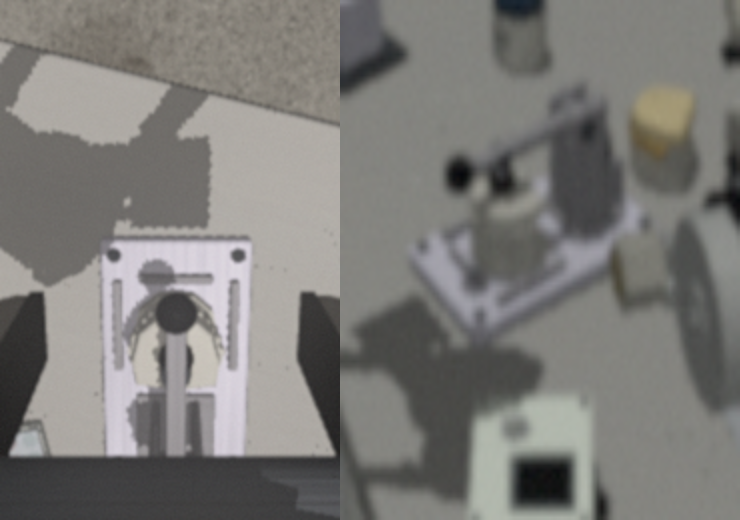

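The clamp is shut: arm level, knob over the near edge of the cast, pad on the cast top. Now above the stylus, with a check view.

```bash
python3 -m crank '[[-25,54,0,0,0,0,70],[-50,108,0,0,0,0,70],[-75,162,0,0,0,0,70],[-100,216,0,0,0,0,70],[-125,270,0,0,0,0,70],[-140,302,0,0,0,0,70],[-140,302,40,0,0,0,70],[-140,302,40,0,0,0,70]]'
python3 - <<'E'
from h import *
im,c=snap('wrist','w5'); print(arm.state()['tool_pos'])
p=proj(c,(464,274.5,124)); print(p); x,y=(p-[60,50]).astype(int); print(x,y)
cv2.imwrite('pics/v5.png',cv2.resize(im[:,:,::-1][y:y+100,x:x+120],None,fx=5,fy=5,interpolation=cv2.INTER_CUBIC))
E
```

```text
clock: 8.7
tool_pos: [462.1, 274.9, 231.9]
tcp_rot: [-0.121, 0.993, -0.001, -0.004]
ft_force: [-0.3, -0.1, 0.1]
width: 69.7
gripper_force: 0.0
[463.28385821 274.88795854 234.25912004]
[254.8113696  196.01197691]
194 146
```

View pics/v5.png

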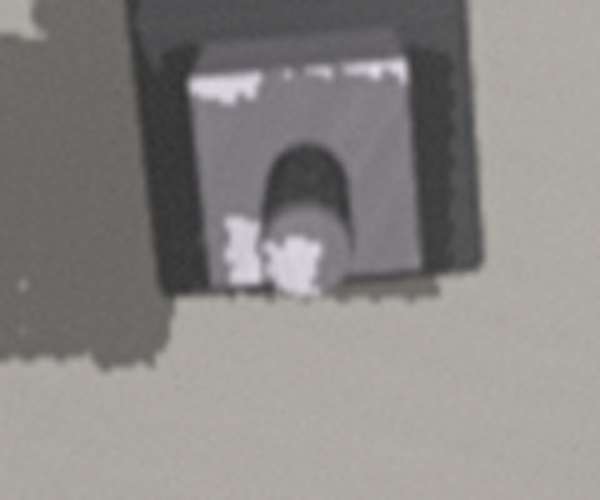

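Stylus top at px (255,196), just where predicted (within 0.5 px), so the position is good. Descending and gripping.

```bash
python3 -m crank '[[-0.5,0,40,0,0,0,70],[-0.5,0,80,0,0,0,70],[-0.5,0,115,0,0,0,70],[-0.5,0,141,0,0,0,70],[-0.5,0,141,0,0,0,70],[-0.5,0,141,0,0,0,70]]'
python3 -m crank '[[0,0,0,0,0,0,8],[0,0,0,0,0,0,8],[0,0,0,0,0,0,8],[0,0,0,0,0,0,8],[0,0,0,0,0,0,8],[0,0,0,0,0,0,8]]'
```

```text
clock: 9.5
tool_pos: [466.2, 275.3, 96.9]
tcp_rot: [-0.12, 0.993, 0.0, 0.002]
ft_force: [-0.3, 0.0, 0.4]
width: 70.1
gripper_force: 0.0
clock: 10.25
tool_pos: [464.5, 274.9, 94.6]
tcp_rot: [-0.12, 0.993, -0.0, -0.0]
ft_force: [-1.0, -0.5, 0.0]
width: 15.5
gripper_force: 30.0
```

Gripped (15.5 mm, 30 N). Lift straight out, then carry over the box above clamp height.

```bash
python3 -m crank '[[0,0,20,0,0,0,8],[0,0,-20,0,0,0,8],[0,0,-60,0,0,0,8],[0,0,-100,0,0,0,8],[0,0,-130,0,0,0,8],[0,0,-130,0,0,0,8]]' --help 2>/dev/null | head -0; python3 -c "
from h import *
s=arm.state();print(s['clock'],s['tool_pos'],s['width'],s['ft_force'])"
```

```text
11.0 [466.13058456 275.48359902 227.17755972] 14.963370003630496 [ 0.210253    0.50463575 -2.01606036]
```

I mistyped the first row: it pushed down 20 mm before lifting, and the command ran. The stylus is still gripped, but it may have slid up between the pads. I'll measure its tip before inserting it.

```bash
python3 -m crank '[[12,-40,0,0,0,0,8],[24,-80,0,0,0,0,8],[36,-125,0,0,0,0,8],[48,-170,0,0,0,0,8],[61,-215,0,0,0,0,8],[73,-260,0,0,0,0,8],[85,-300,0,0,0,0,8],[97,-340,0,0,0,0,8]]' && python3 -m crank '[[12,-40,0,0,0,0,8],[24,-80,0,0,0,0,8],[34,-115,0,0,0,0,8],[42,-141,0,0,0,0,8],[42,-141,0,0,0,0,8],[42,-141,0,0,0,0,8],[42,-141,0,0,0,0,8]]'
python3 - <<'E'
from h import *
W,c=snap('wrist','w6'); S,c2=snap('side','s6'); s=arm.state(); t=np.array(s['tool_pos']); print(t,s['width'])
tip=t-[0,0,87.6]; print('w',proj(c,tip),proj(c,(446.2,-225,55)),'s',proj(c2,tip),proj(c2,t))
pw=proj(c,tip).astype(int); ps=proj(c2,tip).astype(int); print(pw-[65,75],ps-[50,85])
a=W[:,:,::-1]; b=S[:,:,::-1]
f=lambda i,x,y,w,h,k:cv2.resize(i[max(y,0):y+h,max(x,0):x+w],(w*k,h*k),interpolation=cv2.INTER_CUBIC)
cv2.imwrite('pics/v6.png',np.hstack([f(a,pw[0]-65,pw[1]-75,130,150,3)[:450],f(b,ps[0]-50,ps[1]-85,100,112,4)[:448].__class__(0) if False else cv2.resize(f(b,ps[0]-50,ps[1]-85,100,112,4),(400,450))]))
E
```

```text
clock: 12.0
tool_pos: [450.4, -79.4, 222.5]
tcp_rot: [-0.12, 0.993, 0.001, -0.001]
ft_force: [0.8, -0.9, 0.1]
width: 15.7
gripper_force: 30.0
clock: 12.88
tool_pos: [444.5, -224.2, 224.2]
tcp_rot: [-0.121, 0.993, 0.0, -0.0]
ft_force: [0.8, -0.2, -0.0]
width: 15.4
gripper_force: 30.0
[ 444.59809185 -224.46875534  224.55675617] 15.378558962017829
w [255.29388797 199.91379746] [254.42032803 179.18745055] s [247.65070738 227.5539597 ] [246.72518145 199.734944  ]
[190 124] [197 142]
```

View pics/v6.png

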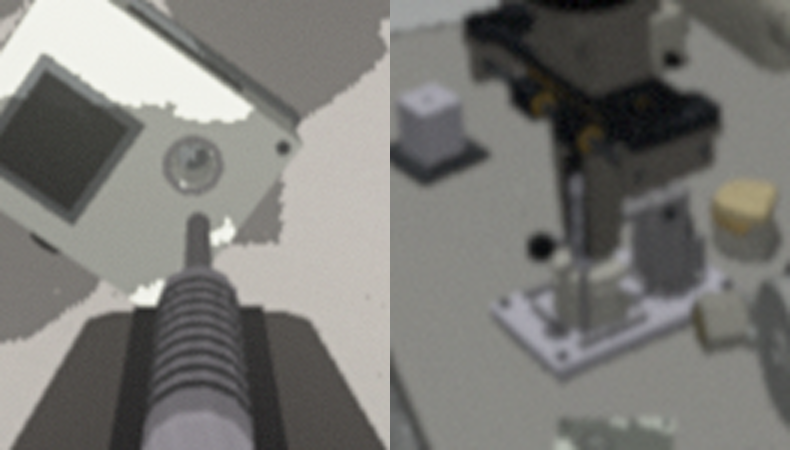

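Wrist view: tip at px ≈ (256,197), hole centre (crop (193,165)) ≈ (254.3,179), expected tip (255.3,200) — so the stylus hasn't been pushed up noticeably; maybe slightly tilted. In the side view the shaft runs near crop x≈580. One enlarged side crop will settle it.

```bash
python3 - <<'E'
import cv2
a=cv2.imread('pics/s6.png')[180:240,220:275]; a=cv2.convertScaleAbs(a,alpha=1.5)
cv2.imwrite('pics/v7.png',cv2.resize(a,None,fx=10,fy=10,interpolation=cv2.INTER_CUBIC))
E
```

```text
(no output)
```

View pics/v7.png

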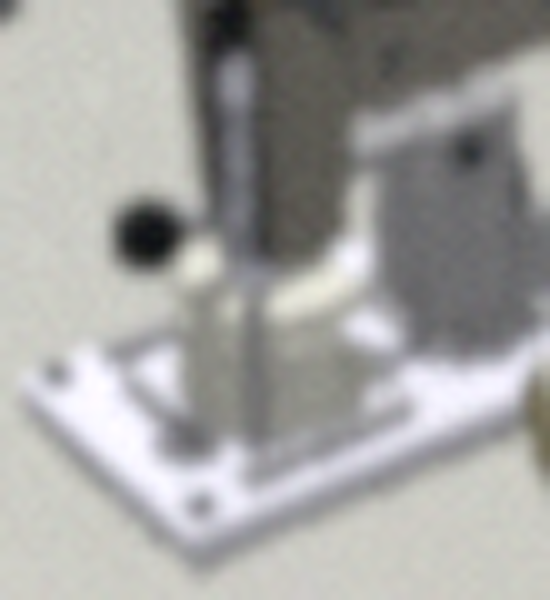

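Side crop: grip from (237,55), shoulder near (245,275), tip at (257,440) → px tip (245.7,224), shoulder (244.5,207.5), grip top (243.7,185.5).

```bash
python3 - <<'E'
from h import *
np.set_printoptions(precision=1,suppress=True)
W,S=load('w6'),load('s6')
for n,w,s in [('tip',(256,197),(245.7,224)),('shoulder',(256.5,214.5),(244.5,207.5))]: print(n,*tri((W,*w),(S,*s)))
for z in (127,132,137,142,147): print(z,atz(W,256,197,z)[:2],atz(S,245.7,224,z)[:2])
# edge profile of the shaft in wrist view: dark columns between rows 196..212
g=cv2.cvtColor(cv2.imread('pics/w6.png'),cv2.COLOR_BGR2GRAY).astype(int)
for r in range(190,218,2): print(r,g[r,246:268])
E
```

```text
tip [ 438.8 -225.5  150.8] [np.float64(0.3701397326948058), np.float64(0.37013973269487194)]
shoulder [ 435.9 -226.4  203.7] [np.float64(1.431819807740165), np.float64(1.431819807740131)]
127 [ 444.8 -223.8] [ 449.4 -195.5]
132 [ 443.5 -224.2] [ 447.2 -201.8]
137 [ 442.2 -224.5] [ 445.1 -208.1]
142 [ 440.8 -224.8] [ 443.  -214.4]
147 [ 439.5 -225.2] [ 440.8 -220.7]
190 [158 157 157 159 158 157 157 159 158 157 158 158 158 158 159 157 157 159
 158 158 159 159]
192 [158 158 156 158 157 157 155 159 158 159 158 157 159 160 157 159 157 157
 155 158 159 158]
194 [159 157 156 157 156 157 158 157 144 140 137 144 155 158 159 157 158 157
 157 157 154 159]
196 [157 156 156 158 157 156 141 116  98  92  88  95 106 134 156 160 157 157
 166 193 180 160]
198 [156 155 156 158 158 152 114  90  88  91  92  89  86 103 147 159 155 154
 180 230 224 185]
200 [156 157 160 159 161 153 113  88  90  91  93  89  86 101 151 174 200 217
 234 241 241 237]
202 [158 157 157 157 156 139 105  90  88  92  88  88  83 124 212 239 242 239
 241 243 240 219]
204 [158 157 156 157 157 140 107  88  86  91  90  88  84 111 195 239 235 205
 206 213 197 150]
206 [155 156 159 156 157 139 103  89  89  90  90  89  83  97 138 162 168 162
 158 163 179 184]
208 [157 155 155 157 153 127  98  87  90  88  87  89  86  90 124 149 164 177
 187 186 190 189]
210 [158 156 157 158 154 129  98  87  87  89  87  87  87  92 119 164 185 190
 188 190 188 189]
212 [156 156 156 160 152 128  98  93  95  99  99  99  95  99 133 176 189 190
 189 188 188 186]
214 [154 154 150 147 130 114 109 108 111 110 111 112 111 108 112 126 143 163
 178 186 188 188]
216 [127 114 112 108 103  96  90  86  80  79  79  85  85  90  93  97 104 109
 115 139 175 188]
```

The two views suggest the stylus slid up about 14 mm, but the tip merges with the rail in the side view. I'll difference it against the earlier side picture s2 (same scene, no stylus there).

```bash
python3 - <<'E'
from h import *
np.set_printoptions(precision=1,suppress=True,linewidth=160)
a=cv2.imread('pics/s6.png').astype(int).sum(2)//3; b=cv2.imread('pics/s2.png').astype(int).sum(2)//3
d=a-b
for r in range(204,236): print(r,d[r,236:256])
E
```

```text
204 [  0   1   2   6   2   6  19  39  29  12   9  18 -19 -43 -57 -52 -41 -22  -9   1]
205 [  0   4   5   3   3   6  16  42  48  40  34  23   6 -22 -27 -20 -12  -5   6   4]
206 [ 2  0  4  2  3  9 19 41 54 47 40 25  8 -2 -5 -2  3  4  6  3]
207 [ 4  3  2  4  3  7 16 29 34 31 25 16  7  1  2  4  2  7  4  2]
208 [ 2  3  6  2  4  4  8 13  5 -9 -3  5  4  1  6  5  4  6  3  4]
209 [  2   2   5   3   4   1   0  -5 -23 -37 -28  -5   2   6   4   4   5   3   4   4]
210 [  8   3   4   3   1   3   0  -9 -36 -49 -34  -7   1   2   5   3   1   4   4   3]
211 [  1   0   4   2   2   1   3  -5 -35 -47 -29  -9   0   5   1   4   4   4   6   1]
212 [  5   3   4   1   1   4   4  -3 -21 -31 -20  -7   2   3   1   5   4   4   4   6]
213 [  3   4   3   2   4   3   2  -2 -13 -22 -17  -5   1   4   3   5   1   3   2   6]
214 [  1   2   3   2   1  -1   4  -1 -15 -19  -9  -1   3   5   4   5   2   5   3   4]
215 [  3   6   5   2   3   0   3  -2 -12 -16 -10  -5   4   4   2   2   5   3   3   3]
216 [  2   4   4   2   0   1   1  -2 -11 -14 -11  -2   3   2   4   0   3   3  -1   4]
217 [  4   4   0   4   3   1   5  -2  -5 -
[... 631 characters left out ...]
2   3   4   3]
225 [  4   2   2   2   4   7   5   1 -14 -25 -20  -3  -1   2   2   1   3   2   5   6]
226 [  6   4   3   3   5   2   4   1  -4 -14  -6   1   2   3   4   4   0   4   4   5]
227 [7 5 7 4 5 7 2 3 2 3 4 5 3 3 4 5 2 1 2 6]
228 [6 0 2 3 4 4 4 4 6 5 5 3 3 6 2 4 4 4 5 3]
229 [4 4 5 5 4 2 6 4 6 4 2 4 3 6 2 1 4 5 0 2]
230 [3 4 7 8 5 5 2 6 6 4 4 5 4 5 5 5 4 5 3 5]
231 [ 1  8 14 18 17  7  5  3  2  3  4  6  5  3  4  3  5  2  3  4]
232 [ 5 13 25 33 27 14  3  2  3  5  4  3  2  0  2  1  3  3  4  4]
233 [ 8 16 28 33 25 14  4  0  2  2  3  4  3  1  5  5  5  3  6  4]
234 [ 7 14 21 16 15  4  7  1  5  1  1  4  5  2  3  4  5  4  5  4]
235 [16 23 17  8  6 11 12 10 10 10  8  8 10  7  4  5  4  5  1  5]
```

The difference shows the shaft at col ≈245 and its tip ending at row ≈226: it slid up about 6 mm and sits about 3 mm toward the robot. Correct for this, stop just above the hole and compare tip and hole at nearly equal height.

```bash
python3 -m crank '[[-4.4,-1,0,0,0,0,8],[-4.4,-1,25,0,0,0,8],[-4.4,-1,50,0,0,0,8],[-4.4,-1,75,0,0,0,8],[-4.4,-1,75,0,0,0,8],[-4.4,-1,75,0,0,0,8]]'
python3 - <<'E'
from h import *
np.set_printoptions(precision=1,suppress=True,linewidth=170)
W,c=snap('wrist','w7'); S,c2=snap('side','s7'); s=arm.state(); t=np.array(s['tool_pos']); print(t,s['ft_force'],s['width'])
for z in (55,62,68): print(z,'hole@',proj(c,(446.2,-225,z)),'side',proj(c2,(446.2,-225,z)))
g=cv2.cvtColor(W,cv2.COLOR_RGB2GRAY).astype(int); 
h=proj(c,(446.2,-225,60)).round().astype(int)
print('rows from',h[1]-16,'cols from',h[0]-14)
print(g[h[1]-16:h[1]+22,h[0]-14:h[0]+15])
q=proj(c2,(446.2,-225,62)).round().astype(int); d=cv2.cvtColor(S,cv2.COLOR_RGB2GRAY).astype(int)-cv2.cvtColor(cv2.imread('pics/s2.png'),cv2.COLOR_BGR2GRAY).astype(int)
print('side rows from',q[1]-14,'cols from',q[0]-8); print(d[q[1]-14:q[1]+8,q[0]-8:q[0]+9])
E
```

```text
clock: 13.72
tool_pos: [449.7, -225.6, 150.8]
tcp_rot: [-0.12, 0.993, -0.001, 0.001]
ft_force: [0.5, -0.7, -0.1]
width: 15.7
gripper_force: 30.0
[ 449.9 -225.9  151.2] [-0.   0.  -0.6] 15.665650298889455
55 hole@ [257.7 192.9] side [249.1 251.5]
62 hole@ [257.7 195.2] side [249.  249.5]
68 hole@ [257.8 197.2] side [248.9 247.8]
rows from 178 cols from 244
[[168 166 165 ... 163 163 163]
 [166 165 166 ... 162 165 163]
 [165 167 164 ... 164 164 164]
 ...
 [159 158 161 ... 161 162 160]
 [162 160 157 ... 160 160 162]
 [158 158 151 ... 161 162 159]]
side rows from 236 cols from 241
[[ 28  30  31  29  26  16  -6 -23 -12   3   6   7   3   3   4   2   1]
 [ 49  53  50  50  49  40  16   1  13  20  21  13   9   8   3   3   4]
 [ 59  62  61  64  61  50  28  12  27  42  45  33  30  22  11   6   2]
 [ 61  63  62  64  61  54  29  16  30  48  54  55  50  43  26  12   4]
 [ 61  63  63  62  63  52  29  14  31  51  61  61  62  53  39  15   4]
 [ 62  65  60  62  59  51  29  14  29  52  64  64  65  59  38  16   7]
 [ 61  62  64  60  59  55  31  12  29  53  63  64  59  51  28  12   2]
 [ 60  62  62  65  6
[... 345 characters left out ...]
 -8 -14 -11 -27 -37 -41 -50 -63 -75 -80 -76 -80 -78 -77 -77]
 [-11 -21 -34 -34 -23 -27 -37 -41 -54 -65 -73 -76 -77 -78 -77 -77 -77]
 [-24 -44 -60 -59 -34 -20 -23 -23 -33 -43 -57 -73 -79 -77 -80 -80 -79]
 [-22 -48 -66 -69 -48 -24  -4  -3  -6 -20 -43 -67 -75 -76 -78 -78 -77]
 [ -7 -30 -58 -71 -57 -27  -7   0  -1 -12 -36 -59 -74 -77 -79 -76 -78]
 [ -2 -18 -50 -71 -61 -41 -25 -18 -19 -28 -49 -67 -76 -78 -77 -77 -79]
 [ -1 -21 -48 -69 -71 -61 -52 -42 -51 -55 -62 -73 -78 -76 -77 -78 -77]
 [ -4 -13 -33 -52 -69 -75 -68 -65 -65 -72 -71 -75 -80 -77 -79 -74 -76]
 [  5  -4  -8 -25 -53 -69 -69 -72 -68 -67 -69 -70 -64 -67 -70 -68 -70]
 [  5   2   3  -8 -28 -47 -54 -57 -58 -51 -53 -54 -52 -52 -51 -52 -52]]
```

```bash
python3 - <<'E'
import cv2
g=cv2.cvtColor(cv2.imread('pics/w7.png'),cv2.COLOR_BGR2GRAY)
for r in range(176,220): print(r,*['%3d'%v for v in g[r,240:277]])
g=cv2.cvtColor(cv2.imread('pics/s7.png'),cv2.COLOR_BGR2GRAY); print()
for r in range(240,258): print(r,*['%3d'%v for v in g[r,240:258]])
E
```

```text
176 165 168 167 166 165 166 166 166 169 167 166 167 166 166 167 166 166 164 165 166 167 164 166 165 164 164 173 178 176 186 217 225 228 224 183 161 161
177 167 166 165 168 166 166 165 166 166 168 166 167 165 165 165 167 166 167 166 168 167 165 165 165 165 163 163 161 161 163 173 177 177 174 167 163 162
178 166 165 166 167 168 166 165 166 166 165 166 166 164 167 166 167 166 166 166 165 168 166 167 168 166 165 166 165 163 163 163 163 163 161 163 166 166
179 168 166 166 167 166 165 166 164 166 165 166 166 167 167 162 157 157 159 156 156 156 164 165 165 166 166 167 164 167 163 162 165 163 164 163 162 166
180 165 165 164 167 165 167 164 167 165 168 166 163 156 153 146 132 138 138 138 137 140 147 155 159 167 167 166 165 165 169 164 164 164 166 164 166 165
181 165 165 166 166 166 166 166 166 167 166 154 145 134 132 128 121 120 124 124 123 121 128 137 148 156 161 166 166 164 166 164 165 165 165 166 164 163
182 164 165 165 168 165 165 167 168 165 152 138 128 123 124 123 122 122 120 121 121 119 119 120 129 136 150 161 164 166 165 164 166 166 163 163 165 166
183 166 164 165 165 162 166 167 162 
[... 6256 characters left out ...]
 102 102 103 104
249 109 107 104 103 112 123 122 114 108 100  98  98 103 103 102 104 103 102
250 135 124 110 104 108 123 125 122 118 107 100  97  99  99 103 100 101 103
251 163 150 127 111 103 105 112 122 121 114 102  93  93 100 104 103 103 103
252 178 172 150 121 102  94 101 111 115 110 103  93  93  97 102 101 103 103
253 183 179 162 130 103  95  95  97 101 103  98  92  93  98 102 102 104 102
254 184 180 160 132 108  96  95  94  96  95  97  99  99 102 105 102 103 103
255 184 176 166 147 126 109  99  98  96  99  97 100  98  98  99  98  99  99
256 184 185 177 172 153 127 110 100  92  93  92  89  87  90  88  86  88  87
257 184 184 184 182 172 152 127 101  80  71  71  66  66  65  64  66  64  64
```

Wrist w7: ring centre ≈ (256.9,192), tip disc centre ≈ (255.9,198.7); side tip row ≈246, giving tip z ≈ 74 — aligned in x, 0.8 mm short in tool y. Correct and step down, then check again near the mouth.

```bash
python3 -m crank '[[0,0.8,0,0,0,0,8],[0,0.8,6,0,0,0,8],[0,0.8,12,0,0,0,8],[0,0.8,12,0,0,0,8],[0,0.8,12,0,0,0,8]]'
python3 - <<'E'
from h import *
W,c=snap('wrist','w8'); snap('side','s8'); s=arm.state(); print(s['tool_pos'],s['ft_force'],proj(c,(446.2,-225,55)))
g=cv2.cvtColor(W,cv2.COLOR_RGB2GRAY)
for r in range(182,216): print(r,*['%3d'%v for v in g[r,240:276]])
g=cv2.cvtColor(cv2.imread('pics/s8.png'),cv2.COLOR_BGR2GRAY); print()
for r in range(241,258): print(r,*['%3d'%v for v in g[r,240:258]])
E
```

```text
clock: 14.45
tool_pos: [448.8, -224.4, 137.6]
tcp_rot: [-0.12, 0.993, 0.0, -0.0]
ft_force: [-0.7, 0.0, -1.3]
width: 15.3
gripper_force: 30.0
[ 448.9104121  -224.56024822  137.82603761] [ 0.85579713  0.89877461 -0.8928268 ] [255.91960147 198.14920491]
182 167 169 165 167 166 169 168 167 169 167 168 170 166 169 168 168 168 168 167 168 169 166 167 168 166 169 169 166 168 167 165 166 165 167 163 166
183 167 168 167 167 167 168 167 167 168 168 169 166 166 167 166 166 167 166 166 167 168 167 167 167 165 167 169 167 166 168 167 167 166 167 165 166
184 166 166 168 166 166 168 167 168 169 166 166 165 155 151 150 150 148 148 151 160 164 169 168 168 168 165 166 168 167 164 168 166 168 166 167 167
185 168 168 164 165 169 166 167 168 164 155 154 144 137 131 131 127 129 126 132 140 149 157 162 167 167 167 167 165 166 169 167 167 166 166 166 167
186 165 167 165 168 166 170 165 156 146 139 134 131 123 122 124 120 120 121 122 121 129 138 148 156 164 167 168 164 165 167 167 166 168 164 166 166
187 165 165 168 166 167 163 154 138 129 124 122 123 122 122 123 122 118 118 120 121 122 124 130 137 149 162 1
[... 4775 characters left out ...]
 103 102 104 104
249 101 102 102 103 112 122 112  91  83  86  95 100 102 101 103 101 101 102
250 118 115 105 105 110 121 115  98  92  95  98  95  98 100 103 102 103 103
251 149 140 120 105 103 101 104 105 106 107 102  92  97  97 103 103 103 101
252 171 158 128 107  98  94  99 105 108 112 101  90  91  98 102 103 104 104
253 176 160 126 108  99  94  93  97 102 102  99  92  95 101 104 102 101 101
254 178 160 134 118 106 100  94  94  94  97  97  97  99 102 102 102 102 103
255 183 173 158 142 119 106  99  96  95  97  97 101  99  99  99  99 101 101
256 184 182 178 165 137 116 106  99  94  92  90  88  89  88  88  89  84  90
257 183 184 185 177 161 143 120 100  84  72  71  67  66  65  65  64  67  65
```

Tip now at z ≈ 60 (side row ≈250 vs ring ≈250.7, col 247.5 vs ring ≈248), wrist column within 1 px of the ring centre: aligned well inside the 4 mm clearance. Lower into the hole.

```bash
python3 -m crank '[[-0.5,-0.5,0,0,0,0,8],[-0.5,-0.5,5,0,0,0,8],[-0.5,-0.5,10,0,0,0,8],[-0.5,-0.5,15,0,0,0,8],[-0.5,-0.5,18,0,0,0,8],[-0.5,-0.5,18,0,0,0,8]]' && python3 -m crank '[[0,0,2,0,0,0,8],[0,0,4,0,0,0,8],[0,0,4,0,0,0,8]]'
```

```text
clock: 15.3
tool_pos: [449.2, -224.7, 119.3]
tcp_rot: [-0.12, 0.993, 0.0, -0.0]
ft_force: [-0.7, 0.5, -1.1]
width: 15.2
gripper_force: 30.0
clock: 15.68
tool_pos: [449.3, -224.8, 115.5]
tcp_rot: [-0.12, 0.993, 0.0, -0.0]
ft_force: [-0.0, 0.2, -0.2]
width: 15.5
gripper_force: 30.0
```

Through the hole with no contact force. Press gradually.

```bash
for i in 1 2 3; do python3 -m crank '[[0,0,1,0,0,0,8],[0,0,2,0,0,0,8],[0,0,2,0,0,0,8],[0,0,2,0,0,0,8]]' | grep -E 'tool_pos|force|width'; done
```

```text
tool_pos: [449.4, -224.9, 113.7]
ft_force: [-0.3, -0.7, -1.2]
width: 15.5
gripper_force: 30.0
tool_pos: [449.5, -224.9, 111.9]
ft_force: [-0.4, 0.8, 1.5]
width: 15.3
gripper_force: 30.0
tool_pos: [449.6, -224.9, 109.9]
ft_force: [-0.7, 0.9, 3.4]
width: 15.6
gripper_force: 30.0
```

```bash
for i in 1 2 3 4; do python3 -m crank '[[0,0,1,0,0,0,8],[0,0,1,0,0,0,8],[0,0,1,0,0,0,8]]' | grep -E 'tool_pos|ft_force'; done
```

```text
tool_pos: [449.5, -224.9, 108.8]
ft_force: [-1.0, 0.6, 4.1]
tool_pos: [449.5, -224.9, 107.8]
ft_force: [-0.8, 0.6, 4.5]
tool_pos: [449.6, -225.0, 107.3]
ft_force: [-0.9, 1.3, 7.0]
tool_pos: [449.9, -225.1, 107.1]
ft_force: [-1.5, 1.6, 11.8]
```

The force rises steeply with no further travel, so the hard stop is reached at about 12 N. A check of the hold and the clamp, then hand-in.

```bash
python3 -m crank '[[0,0,0,0,0,0,8],[0,0,0,0,0,0,8],[0,0,0,0,0,0,8],[0,0,0,0,0,0,8]]' | grep -E 'clock|tool_pos|force|width'
python3 - <<'E'
from h import *
im,c=snap('side','s9'); a=cv2.imread('pics/s9.png'); b=cv2.imread('pics/s2.png')
print('knob patch diff',np.abs(a[198:212,228:242].astype(int)-b[198:212,228:242]).mean())
f=arm.state()['ft_force']; print(f)
if f[2]>7: print(arm.hand_in())
E
```

```text
clock: 19.18
tool_pos: [449.9, -225.1, 107.1]
ft_force: [-2.4, 2.8, 12.3]
width: 15.4
gripper_force: 30.0
knob patch diff 43.26190476190476
[-2.19178814  2.78428958 12.75314835]
the job is handed in; nothing more can be done
None
```

I handed the job in with the clamp shut and the stylus, still gripped, holding the button on its hard stop at about 12 N. My last picture check on the clamp was inconclusive: the knob area differed from before, possibly because the arm was in front of it. The clamp was last clearly seen shut, pad on the cast, just before the insertion. A mistyped row pressed the stylus down into its stand before the lift; it slid up several mm in the grip, and I corrected for that before inserting it.

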